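# Snap the two cell caps home in the analyser's measuring block

### The arm

A 6-joint arm with a two-finger parallel gripper is mounted at the origin on the work surface. World frame = base frame: x ahead of the robot, y to its left, z up, the work surface at z = 0. Lengths are in m, angles in rad, forces in N, time in s.
With the tool pointing down it reaches from about 0.35 to 0.975 m from the base axis. Payload 4.9 kg.
Tool frame: the origin (TCP) lies at the very end of the fingers, on their centre line; the grasp point (between the pads) lies manip.grip_point_offset behind it (manip.grip_point_offset is the distance from the TCP to the grasp point, in m); z points along the fingers, y is the direction in which the jaws open and shut (so a half turn about z gives the same grasp; the last joint's range is limited). The gripper opens to 85 mm and grips with 20 to 120 N. Pads are 22 mm wide; open, the fingers measure 114 mm over their backs; the gripper's body (76 mm by 85 mm) begins 54 mm behind the grasp point. The pads swing forward as they close: fully open they stand 13 mm farther back than shut.
Start: joints at [-1.278, 0.053, 1.613, -0, 1.476, -0.119], TCP at [0.25, -0.573, 0.231] pointing down, gripper open.
Joint ranges: [-3.01, 3.01], [-1.01, 2.22], [0.06, 2.58], [-1.02, 4.17], [0.09, 2.62], [-3.14, 3.14]. Speed limits (rad/s): [2.57, 2.57, 3.14, 3.14, 3.14, 3.14].

### API

Orientations are given as a unit quaternion [w, x, y, z].
In Python, from plant import status, grab_frame, camera_params, ticket, boxes_of, outline_of, manip gives the robot as it stands. The module is installed in compiled form; this text tells all that it offers.
- The arm moves only by the tool play_rows, never from a script. Its argument "deltas" is a list of rows, each a list of 2 entries, a list of its own where there are three numbers: the shift along the world's x, y, z in m, then the turn about the world's z in rad. A call has 1 to 5 rows; each row is the pose to reach, as a shift and turn from the pose commanded when the call began; what a row does not reach only later rows make up. A row lasts 1/8 s, in which the tool goes at most 62.5 mm and 10.7 degrees, less where a joint would pass 70% of its speed; a pose out of reach is approached as far as the arm can. A call with a gripper value outside its range is refused whole. "grip" is the opening, from -1 (shut) to 1 (fully open), set as the call begins (left out, the last holds). The fingers move at their own pace and stop on an object; the grip force is fixed at half the most. Time passes only in rows, so rows that repeat a pose let the fingers close. It gives the time, the measured TCP pose, the force and the opening at its end, in the units of the state.
- status.state(): the state, without advancing time (a new reading comes with each control period).
- grab_frame(name): name is "scene" or "top" or "wrist"; returns (picture, depth): 420x560x3 uint8, blue, green, red; 420x560 float32, m along the optical axis (not along the pixel's ray), 0 where there is no reading.
- camera_params(name): a dict with "mtx" (3x3 intrinsics, pixels), "world_from_camera" (4x4, takes a point from camera to world coordinates). Camera axes: x right, y up, looking along -z (the intrinsics and any distortion apply to the point x, -y, -z); pixel columns grow to the right and rows downward; lengths in m; the calibration is good to about 2 mm. The wrist camera is an equidistant fisheye: a pixel r from the principal point sees the ray r / f radians off the axis. A picture is of the moment at which its call begins: read the wrist's pose just before it. camera_params takes no time and is no camera call; for the wrist camera it gives the pose at the moment of the call.
- ticket.job_done(): hands the job in, once; it reports no verdict.
Trained networks look in the newest picture that a camera, given by its name, has taken for a name from the list of things; names that differ only in an ending like _2 or _b are one class to them, and where a whole thing is asked for, a point or a joint stands for the part that bears it (a point fixed in the world has none). Each returns a list of dicts, best first, with "confidence" (0 to 1); they miss things now and then, are a little off and sometimes report something else, mostly with a low value. They report only what shows in the picture. A call takes as long as a camera call. They do not tell look-alikes from the thing itself.
- boxes_of(camera, name): "box" ([left, top, right, bottom] in pixels, round what is visible of it).
- outline_of(camera, name): "region" (420x560 bool, what is visible of it) and "box" ([left, top, right, bottom] in pixels, round what is visible of it).
The state is a dict: "time": time; "joint_pos": joint angles; "joint_vel": joint speeds; "joint_efforts": joint torques, N m; "tool_pos": TCP position; "tool_rot": TCP orientation; "contact_force": force on the tool from outside, world axes, zero at the start; "ft_torque": the same for the moment, N m; "gripper_width": opening from 0.0 (shut) to 1.0 (fully open).
Only numpy, scipy, OpenCV 4.12 (cv2) and the standard library are available. Lean on these libraries where they do the work, as an engineer would, in place of code of your own. Each camera call takes 0.05 s, during which the arm holds its last target.

### The job

Take the orange-handled pusher from its grey holder and with it press both blue caps straight down into the white measuring block until each has snapped fully home; how deep that is differs from well to well, so feel for it, and do not force them once they are home, for the glass cells below crack. Do not touch the caps with the fingers. Then stand the pusher upright in its holder again and let go, leaving the tube rack, the brown bottle and the dish where they are.

Things in the scene. Friction and masses are not known exactly. Their poses are not given: they have to be found in the camera images.
- block: White measuring block, fixed: 84 mm (its x) by 156 mm (its y), top 70 mm above the bench, on an aluminium foot plate 110 x 182 mm and 8 mm thick. Origin on the bench under its centre; z up. Two round wells, 43 mm across, go down from its top, 36 mm either side of the centre along its y.
- well_a (a point): Centre of the mouth of well a, level with the block's top (70 mm above the bench), on the block's -y side; z is up along the well's axis.
- well_b (a point): The same for well b, on the block's +y side. A cap that is home has its top 15 to 37 mm below this mouth; the depth cannot be seen beforehand and differs from well to well. After the snap come 2.5 mm of springy give, then a dead stop: the force climbs above 15 N only once the cap is home.
- cap_a_center (a point): Middle (half-way up) of the blue round snap cap in well a: 40 mm diameter, 14 mm thick, flat top with a white disc 25 mm across, lower edge tapered to 31 mm over 8 mm; z up. At the start it is parked level in the well's mouth, about 5.5 mm proud of the block's top, on three weak spring balls; about 2 N pushes it past these (a soft first give, not the snap).
- cap_b_center (a point): The same kind of cap, in well b; middle of the cap, half-way up. In both wells the cap, 6 to 26 mm below its start, meets three strong spring balls, needs 6 to 12 N to be forced between them (it may give in two steps), and snaps home below them.
- pad_a (a joint): Spring pad (measuring cell) at the bottom of well a, hidden under the cap; its travel in m, downward positive. 0 while nothing presses it, about 0.001 when the cap is snapped home and keeps it pressed, 0.0036 its stop (about 22 N).
- pad_b (a joint): The same for well b. Pressing a cap with more than 35 N cracks the glass cell under it; 15 to 20 N is plenty.
- pusher_handle (a point): Middle of the pusher's orange square handle, 22 x 22 mm (faces along its x, y), 60 mm long; z up. The pusher, 150 g, 115 mm tall, has below the handle a 16 mm shaft, then a white flat round foot 28 mm across; its underside is 85 mm below this point, which is 93 mm above the bench when the pusher stands in its holder. Press within 3 mm of a well's axis, clear of the balls.
- holder: Grey holder block, fixed, 70 x 70 mm and 30 mm high; origin on the bench under its centre. A round hole in its middle, 37 mm across, 22 mm deep (floor 8 mm above the bench), in which the pusher's foot stands loosely. It and the tube rack may have changed sides.
- rack_center (a point): Bystander: white tube rack with yellow and blue capped tubes, 75 x 125 mm, 90 mm high, loose; point at mid height (45 mm above the bench).
- reagent_center (a point): Bystander: brown bottle with white cap, 56 mm diameter, 105 mm high, loose; point 50 mm above its base.
- dish_center (a point): Bystander: flat round lidded dish, 90 mm across, 16 mm high, loose; point at mid height.
Not all that is in view belongs to the job. What is shaped like the part that bears pusher_handle but purple or turquoise is not meant. What is shaped like the part that bears cap_a_center but yellow is not meant.

How it is judged:
On the way, in this order (a step that is already met when the one before it is completed fails the run):
1. one cap is snapped home (((value of joint pad_a between 0.0006 and 0.0024 m and angle between cap_a_center's own z axis and vertical below 0.06 rad and horizontal distance between cap_a_center and well_a below 0.003 m) or (value of joint pad_b between 0.0006 and 0.0024 m and angle between cap_b_center's own z axis and vertical below 0.06 rad and horizontal distance between cap_b_center and well_b below 0.003 m))), for 0.2 s.
2. both caps are snapped home (value of joint pad_a between 0.0006 and 0.0024 m and angle between each of cap_a_center, cap_b_center's own z axis and vertical below 0.06 rad and horizontal distance between cap_a_center and well_a below 0.003 m and value of joint pad_b between 0.0006 and 0.0024 m and horizontal distance between cap_b_center and well_b below 0.003 m), for 0.2 s.
At the end, for the whole second after the job is handed in: Each cap is held home by its snap balls (spring pad pressed 0.6 to 2.4 mm, cap level within 0.06 rad, within 3 mm of the well axis); the pusher stands released and at rest on the floor of the holder's hole, upright within 0.12 rad, within 12 mm of its centre (all of step 2 and horizontal distance between pusher_handle and holder below 0.012 m and angle between pusher_handle's own z axis and vertical below 0.12 rad and height (world z) of pusher_handle between 0.088 and 0.098 m and linear speed of pusher below 0.02 m/s and contact force between the fingers and pusher below 0.1 N); the robot touches nothing.
It fails at once if a cap is pressed with more than 35 N (contact force between any of cap_a, cap_b and pusher above 35 N).
It fails at once if the fingers or the arm touch a cap (contact force between any of the fingers, the arm and cap_a above 0.3 N or contact force between any of the fingers, the arm and cap_b above 0.3 N).
It fails at once if the rack, the bottle or the dish is shifted by more than 15 mm (distance of any of rack_center, reagent_center, dish_center from where it was at the start of the episode above 0.015 m).
It also fails if it takes over 61 s, if anything falls off the work surface, if the arm or the gripper's body presses on something with over 40 N, if the wrist force passes 120 N, or if a joint passes its speed limit or range.

## Working session

There is one attempt and no reset: what is moved stays moved. The work goes in short steps, Python scripts to look and compute and a tool call to move; the robot and the scene stay as the last step left them, time stands still between calls to the robot, and variables do not carry over. Pictures are saved under pics/ and viewed, and the job is handed in when it is done.

Besides the shell and the picture viewer there is one more tool, called after "Emit:" as name(argument=value, ...), one argument or row to a line, values as JSON. play_rows: Moves the arm, as the interface text tells. Its arguments: {"type":"object","properties":{"deltas":{"type":"array"},"grip":{"type":"number"}},"required":["deltas"]}

```bash
mkdir -p pics; cat > h.py <<'E'
import numpy as np, cv2
from plant import status, grab_frame, camera_params, ticket, boxes_of, outline_of, manip
def unproj(P,u,v,d):
    K=np.array(P["mtx"]);T=np.array(P["world_from_camera"])
    x=(u-K[0,2])/K[0,0]*d;y=(v-K[1,2])/K[1,1]*d
    return T[:3,:3]@np.array([x,-y,-d])+T[:3,3]
def ray(P,u,v):
    T=np.array(P["world_from_camera"]); o=T[:3,3]
    return o,unproj(P,u,v,1.0)-o
def atz(P,u,v,z):
    o,r=ray(P,u,v); return o+r*(z-o[2])/r[2]
E
python3 - <<'E'
from h import *
print(status.state(), manip.grip_point_offset)
for c in("scene","top"):
    p,d=grab_frame(c); cv2.imwrite(f"pics/{c}0.png",p); np.save(f"{c}0.npy",d)
    P=camera_params(c);print(c,P)
    for n in ("pusher_handle","cap_a_center","holder","block","rack_center","reagent_center","dish_center"):
        for b in boxes_of(c,n): print(n,np.round(b["box"]),round(b["confidence"],2))
E
```

```text
{'time': 0.0, 'joint_pos': array([-1.27799944e+00,  5.33935389e-02,  1.61426881e+00,  1.10324426e-05,
        1.47598871e+00, -1.18993009e-01]), 'joint_vel': array([ 0.00133412,  0.00016053, -0.00041086, -0.00172351, -0.00061114,
       -0.00031962]), 'joint_efforts': array([-8.26637206e-04, -3.93675971e+01, -3.70178890e+01, -1.89704037e-04,
        6.92932677e-03,  3.01460030e-07]), 'tool_pos': array([ 0.24998659, -0.5721633 ,  0.23005532]), 'tool_rot': array([-1.02579561e-03,  9.78878000e-01,  2.04442663e-01, -8.38570042e-05]), 'contact_force': array([ 0.02600069, -0.02088235, -0.12030028]), 'ft_torque': array([-0.00358048, -0.05690861,  0.0803024 ]), 'gripper_width': 1.0016268893588312} 0.0187
scene {'mtx': array([[517.337582  ,   0.        , 279.25160532],
       [  0.        , 517.337582  , 215.59359027],
       [  0.        ,   0.        ,   1.        ]]), 'world_from_camera': array([[-0.49304918, -0.65894952,  0.56805636,  1.29138411],
       [ 0.86999928, -0.37198453,  0.32361824,  0.37132016],
       [-0.0019399 ,  0.65376833,  0.75669228,  0.98531781],
       [ 0.        , 
[... 632 characters left out ...]
006008],
       [-0.99957057,  0.02428933, -0.01639238, -0.00727658],
       [-0.01350976,  0.11442258,  0.9933403 ,  0.97809028],
       [ 0.        ,  0.        ,  0.        ,  1.        ]])}
pusher_handle [167. 222. 197. 236.] 0.69
pusher_handle [133. 261. 163. 282.] 0.66
pusher_handle [117. 216. 149. 231.] 0.56
cap_a_center [274. 257. 292. 274.] 0.86
cap_a_center [332. 249. 350. 266.] 0.81
cap_a_center [219. 217. 317. 294.] 0.61
holder [136. 253. 179. 294.] 0.82
block [218. 218. 314. 295.] 0.69
rack_center [385. 236. 460. 284.] 0.69
rack_center [135. 263. 162. 284.] 0.49
rack_center [216. 217. 320. 298.] 0.3
reagent_center [176. 133. 208. 164.] 0.58
dish_center [352. 132. 398. 173.] 0.82
```

```bash
python3 - <<'E'
import cv2
a=cv2.imread("pics/top0.png");cv2.imwrite("pics/top0c.png",cv2.resize(a[120:310,90:360],None,fx=2.9,fy=2.9,interpolation=cv2.INTER_CUBIC))
a=cv2.imread("pics/scene0.png");cv2.imwrite("pics/scene0c.png",cv2.resize(a[130:330,220:450],None,fx=2.9,fy=2.9,interpolation=cv2.INTER_CUBIC))
E
```

```text
(no output)
```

View pics/top0.png

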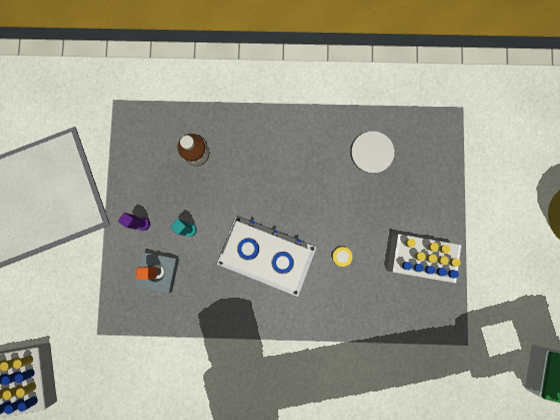

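```bash
sleep 0.1
```

```text
(no output)
```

View pics/scene0.png

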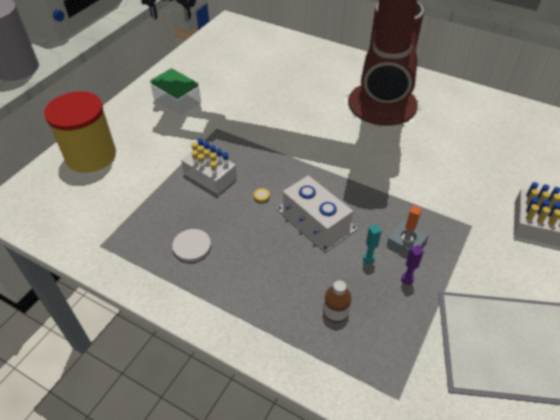

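View crops.

View pics/top0c.png

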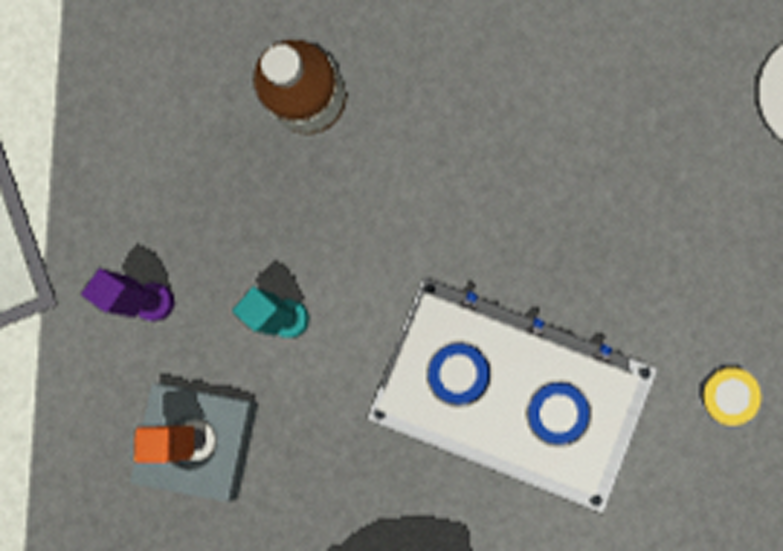

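View pics/scene0c.png

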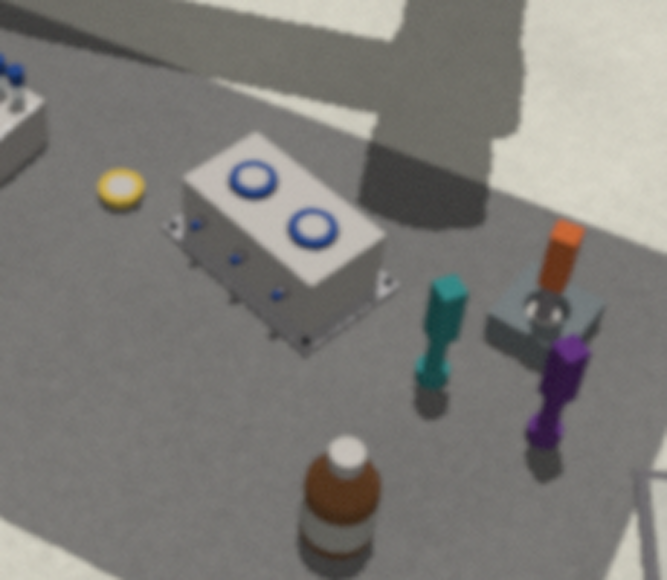

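Orange pusher stands in the grey holder at top px (150,273) / scene px (413,218). The purple one at (133,221) and turquoise one at (184,228) are look-alikes standing on the mat. The blue caps are at (248,249) and (283,263), and the yellow cap at (342,257) is a decoy. Orange is the only one that matches both the colour and the holder. Next I measure.

```bash
cat > m.py <<'E'
from h import *
from scipy.optimize import least_squares
def tri(Pa,pa,Pb,pb):
    o1,r1=ray(Pa,*pa);o2,r2=ray(Pb,*pb)
    r1/=np.linalg.norm(r1);r2/=np.linalg.norm(r2)
    A=np.stack([r1,-r2],1);s=np.linalg.lstsq(A,o2-o1,rcond=None)[0]
    return (o1+s[0]*r1+o2+s[1]*r2)/2, np.linalg.norm(o1+s[0]*r1-o2-s[1]*r2)
E
python3 - <<'E'
from m import *
R={}
for c in("scene","top"):
    p=cv2.imread(f"pics/{c}0.png");d=np.load(f"{c}0.npy");P=camera_params(c)
    hsv=cv2.cvtColor(p,cv2.COLOR_BGR2HSV)
    # blue rings
    m=cv2.inRange(hsv,(105,130,60),(125,255,255))
    n,l,s,ce=cv2.connectedComponentsWithStats(m)
    for i in range(1,n):
        if s[i,4]>60:
            # hull centre
            cnt=np.argwhere(l==i)[:,::-1].astype(np.float32); hull=cv2.convexHull(cnt);(e)=cv2.fitEllipse(hull)
            print(c,"blue",s[i],np.round(e[0],1),np.round(e[1],1),np.round(atz(P,*e[0],.0755),4), np.round(unproj(P,*e[0],d[int(e[0][1]),int(e[0][0])]),4))
    m=cv2.inRange(hsv,(3,150,60),(12,255,255))
    n,l,s,ce=cv2.connectedComponentsWithStats(m)
    for i in range(1,n):
        if 80<s[i,4]<3000: print(c,"orange",s[i],np.round(ce[i],1))
    # orange point cloud
    if c=="top": box=(128,260,170,290)
    else: box=(398,200,428,260)
    sub=[(u,v) for v in range(box[1],box[3]) for u in range(box[0],box[2]) if m[v,u]]
    X=np.array([unproj(P,u,v,d[v,u]) for u,v in sub])
    print("orange cloud",np.percentile(X,[0,10,50,90,100],axis=0).round(4))
    tp=X[X[:,2]>.119]; print("top face",len(tp),tp.mean(0).round(4))
    if c=="top":
        print(np.round(cv2.minAreaRect((tp[:,:2]*1000).astype(np.float32))[0:3][0],1),cv2.minAreaRect((tp[:,:2]*1000).astype(np.float32)))
        print("bench z",[np.round(unproj(P,u,v,d[v,u]),4) for u,v in((300,180),(150,330),(420,200))])
        V,U=np.mgrid[0:420,0:560]; 
        X=np.array([[unproj(P,u,v,d[v,u]) for u in range(560)] for v in range(420)])
        np.save("Xtop.npy",X)
        for nm,zl,zh,(a,b,c2,d2) in (("block",.066,.074,(205,205,330,310)),("holder",.026,.034,(130,245,185,300))):
            S=X[b:d2,a:c2].reshape(-1,3); S=S[(S[:,2]>zl)&(S[:,2]<zh)]
            r=cv2.minAreaRect((S[:,:2]*1000).astype(np.float32)); print(nm,len(S),r,S[:,2].mean())
E
```

```text
scene blue [197   6  11  21 163] [202.1  15.8] [10.7 20.5] [-0.0609 -0.7065  0.0755] [-0.8699 -1.3513 -0.4688]
scene blue [54 10 10 11 79] [58.1 15. ] [ 8.9 10.7] [ 0.1817 -1.1496  0.0755] [ 0.2471 -1.0599  0.1291]
scene blue [198 139  29  20 121] [214.9 149.3] [ 5.7 41.9] [ 0.4918 -0.2772  0.0755] [ 0.5035 -0.2677  0.0888]
scene orange [ 50 110  52  21  85] [ 78.2 124.4]
scene orange [407 207  14  23 191] [412.9 217.4]
orange cloud [[0.4713 0.2483 0.0646]
 [0.4797 0.2512 0.0781]
 [0.4907 0.2583 0.1107]
 [0.4929 0.2657 0.1258]
 [1.2914 0.3713 0.9853]]
top face 73 [0.4958 0.2599 0.1359]
top blue [238 239  21  20 188] [247.9 248.4] [20.3 20.6] [0.5341 0.0669 0.0755] [0.5341 0.067  0.074 ]
top blue [272 252  21  21 184] [282.2 262. ] [20.3 20.6] [ 5.097e-01 -2.000e-04  7.550e-02] [ 5.097e-01 -2.000e-04  7.400e-02]
top blue [ 14 373  10  10  72] [ 18.4 377.7] [8.8 9.5] [0.2805 0.4916 0.0755] [0.2838 0.4846 0.088 ]
top blue [  1 376   9   9  69] [  5.  380.1] [8.7 9.3] [0.2753 0.5165 0.0755] [0.2785 0.5097 0.0874]
top blue [ 17 402  10   9  67] [ 21.5 406.4] [8.4 9.2] [0.2289 0.481  0.075
[... 187 characters left out ...]
36 267  21  12 233] [146.2 272.4]
orange cloud [[0.4738 0.244  0.0285]
 [0.4762 0.2448 0.0768]
 [0.4843 0.2479 0.1195]
 [0.4927 0.2621 0.1236]
 [0.4941 0.2903 0.1265]]
top face 123 [0.4836 0.2547 0.1221]
[483.7 255.4] ((483.6798095703125, 255.35031127929688), (18.21088981628418, 21.823476791381836), 1.1772968769073486)
bench z [array([ 0.6826, -0.0329,  0.0015]), array([ 0.3625,  0.2698, -0.0027]), array([ 0.6463, -0.287 , -0.001 ])]
block 2945 ((521.2111206054688, 34.141143798828125), (156.30581665039062, 84.03357696533203), 69.94593048095703) 0.0696241990525672
holder 822 ((481.2333068847656, 257.3832092285156), (71.02203369140625, 70.42285919189453), 81.05506896972656) 0.02938080161498196
```

Emit:
play_rows(
  deltas=[
    [[0.017, 0.058, 0.005], -0.1],
    [[0.034, 0.116, 0.01], -0.2],
    [[0.051, 0.174, 0.015], -0.3],
    [[0.068, 0.232, 0.02], -0.4],
    [[0.085, 0.29, 0.02], -0.41],
  ],
  grip=1,
)

```text
time: 1.42
tool_pos: [0.3356, -0.2812, 0.2521]
tool_rot: [0.001, 1.0, 0.0, 0.001]
contact_force: [1.0, 1.3, -0.0]
gripper_width: 0.999
```

Emit:
play_rows(
  deltas=[
    [[0.017, 0.058, 0], 0],
    [[0.034, 0.116, 0], 0],
    [[0.051, 0.174, 0], 0],
    [[0.068, 0.232, 0], 0],
    [[0.085, 0.29, 0], 0],
  ],
)

```text
time: 2.05
tool_pos: [0.4204, 0.0092, 0.2518]
tool_rot: [0.0, 1.0, 0.001, 0.001]
contact_force: [1.1, -1.4, 0.2]
gripper_width: 0.998
```

Emit:
play_rows(
  deltas=[
    [[0.017, 0.06, 0], 0],
    [[0.034, 0.12, 0], 0],
    [[0.05, 0.18, 0], 0],
    [[0.058, 0.21, 0], 0],
    [[0.058, 0.21, 0], 0],
  ],
)

```text
time: 2.68
tool_pos: [0.4781, 0.219, 0.2511]
tool_rot: [0.0, 1.0, 0.003, -0.0]
contact_force: [0.0, -0.5, -0.0]
gripper_width: 1.002
```

```bash
python3 - <<'E'
from h import *
P=camera_params("wrist");print(P)
p,d=grab_frame("wrist"); cv2.imwrite("pics/w1.png",p);np.save("w1.npy",d)
s=status.state();print(s["time"],s["tool_pos"],s["tool_rot"])
E
```

```text
{'mtx': array([[325.1922621 ,   0.        , 278.81635445],
       [  0.        , 325.1922621 , 209.12440628],
       [  0.        ,   0.        ,   1.        ]]), 'world_from_camera': array([[ 5.16050536e-03,  9.47123852e-01,  3.20826710e-01,
         5.60476899e-01],
       [-9.99986665e-01,  4.82364009e-03,  1.84477147e-03,
         2.19602486e-01],
       [ 1.99674480e-04, -3.20831952e-01,  9.47136114e-01,
         3.93290856e-01],
       [ 0.00000000e+00,  0.00000000e+00,  0.00000000e+00,
         1.00000000e+00]])}
2.725 [0.47798215 0.21782764 0.25109774] [ 2.72125595e-04  9.99998278e-01  1.80804530e-03 -3.16689995e-04]
```

View pics/w1.png

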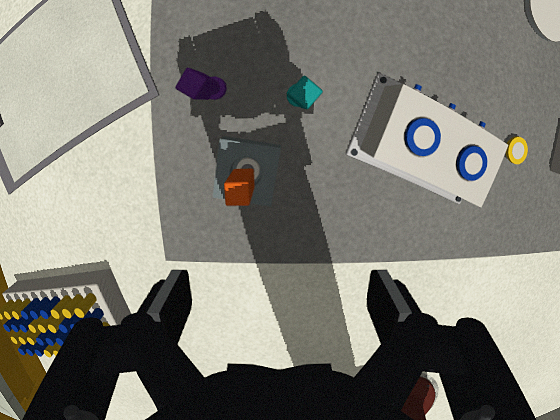

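The wrist view shows the orange handle at about (239,188) in its holder and the blue caps at (422,137) and (472,162). I'll fit these with the fisheye model.

```bash
cat >> m.py <<'E'
def wdir(P,u,v):
    K=P["mtx"];f=K[0,0];a=(u-K[0,2]);b=(v-K[1,2]);r=np.hypot(a,b)+1e-9;t=r/f
    return np.stack([np.sin(t)*a/r,-np.sin(t)*b/r,-np.cos(t)],-1)
def wcloud(P,d):
    v,u=np.mgrid[0:420,0:560].astype(float);D=wdir(P,u,v);X=D/(-D[...,2:])*d[...,None]
    T=P["world_from_camera"];return X@T[:3,:3].T+T[:3,3]
def watz(P,u,v,z):
    T=P["world_from_camera"];r=T[:3,:3]@wdir(P,np.float64(u),np.float64(v));o=T[:3,3];return o+r*(z-o[2])/r[2]
E
python3 - <<'E'
from m import *
p=cv2.imread("pics/w1.png");d=np.load("w1.npy");P=camera_params("wrist");X=wcloud(P,d)
hsv=cv2.cvtColor(p,cv2.COLOR_BGR2HSV)
m=cv2.inRange(hsv,(105,130,60),(125,255,255));n,l,s,ce=cv2.connectedComponentsWithStats(m)
for i in range(1,n):
    if s[i,4]>300 and s[i,0]>350:
        g=l==i; h=cv2.convexHull(np.argwhere(g)[:,::-1].astype(np.float32));e=cv2.fitEllipse(h)
        print("cap",np.round(e[0],1),np.round(watz(P,*e[0],.0755),4),X[int(e[0][1]),int(e[0][0])].round(4))
m=(cv2.inRange(hsv,(3,150,30),(14,255,255))>0);m[:, :200]=0;m[:,280:]=0;m[:150]=0;m[220:]=0
S=X[m];print(len(S),np.percentile(S,[2,50,98],axis=0).round(4))
t=S[(S[:,2]>.119)&(S[:,2]<.127)];print(len(t),t.mean(0).round(4),cv2.minAreaRect((t[:,:2]*1000).astype(np.float32)))
lo=S[S[:,2]<.117];print(len(lo),lo.mean(0).round(4));
print(np.percentile(lo[:,0],[10,90]),np.polyfit(lo[:,1],lo[:,0],1))
for zz in range(60,120,10):
    q=lo[abs(lo[:,2]*1000-zz)<5]
    if len(q)>5: print(zz,q.min(0).round(4),q.max(0).round(4))
for nm,zl,zh,(a,b,c2,d2) in (("block",.066,.074,(340,60,520,220)),("holder",.026,.034,(205,120,290,220))):
    Q=X[b:d2,a:c2].reshape(-1,3);Q=Q[(Q[:,2]>zl)&(Q[:,2]<zh)];print(nm,len(Q),cv2.minAreaRect((Q[:,:2]*1000).astype(np.float32)),Q[:,2].mean())
cv2.imwrite("pics/w1c.png",cv2.resize(p[125:220,200:300],None,fx=6,fy=6,interpolation=cv2.INTER_CUBIC))
E
```

```text
cap [423.  136.6] [0.533  0.0681 0.0755] [0.5334 0.0688 0.0745]
cap [472.5 162.9] [0.5082 0.0006 0.0755] [0.5094 0.0021 0.0764]
964 [[0.473  0.2444 0.0658]
 [0.4873 0.2532 0.1219]
 [0.4938 0.2649 0.1239]]
581 [0.4835 0.2548 0.1225] ((482.8214416503906, 255.16395568847656), (21.600772857666016, 21.1518497467041), 0.8334871530532837)
365 [0.4896 0.2518 0.0906]
[0.47881886 0.49367102] [0.49662783 0.36456448]
70 [0.4739 0.2444 0.0655] [0.4939 0.2643 0.0746]
80 [0.4746 0.2443 0.075 ] [0.4938 0.2652 0.0844]
90 [0.4762 0.2444 0.0851] [0.4941 0.2652 0.0949]
100 [0.4736 0.2443 0.0951] [0.494  0.2654 0.105 ]
110 [0.4743 0.2443 0.1051] [0.4939 0.265  0.115 ]
block 7318 ((520.3480224609375, 32.93955993652344), (157.85879516601562, 84.66568756103516), 70.04419708251953) 0.0698959510034748
holder 2379 ((481.0467224121094, 257.0949401855469), (70.15055084228516, 71.3005599975586), 80.79869079589844) 0.02966768595890868
```

View pics/w1c.png

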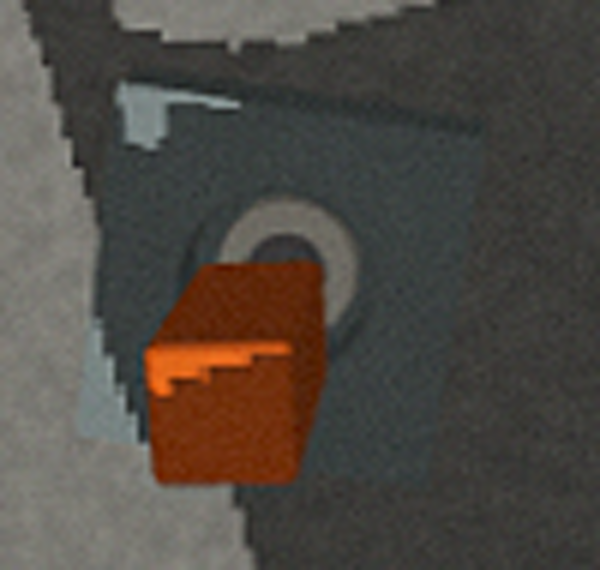

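Emit:
play_rows(
  deltas=[
    [[0.0055, 0.0375, -0.02], 0.01],
    [[0.0055, 0.0375, -0.07], 0.01],
    [[0.0055, 0.0375, -0.12], 0.01],
    [[0.0055, 0.0375, -0.16], 0.01],
    [[0.0055, 0.0375, -0.1765], 0.01],
  ],
)

```text
time: 3.35
tool_pos: [0.482, 0.2529, 0.0722]
tool_rot: [0.001, 1.0, 0.005, -0.002]
contact_force: [0.2, -0.1, -0.1]
gripper_width: 1.002
```

Emit:
play_rows(
  deltas=[
    [[0, 0, 0], 0],
    [[0, 0, 0], 0],
    [[0, 0, 0], 0],
    [[0, 0, 0], 0],
    [[0, 0, 0], 0],
  ],
  grip=-1,
)

```text
time: 3.98
tool_pos: [0.4849, 0.2553, 0.0767]
tool_rot: [-0.001, 1.0, 0.006, 0.001]
contact_force: [-1.2, -0.4, 6.1]
gripper_width: 0.253
```

```bash
python3 - <<'E'
from h import *
s=status.state();print(s)
E
```

```text
{'time': 3.975, 'joint_pos': array([3.48854330e-01, 1.67075021e-02, 1.92109190e+00, 1.14972457e-05,
       1.20073678e+00, 1.90766766e+00]), 'joint_vel': array([ 0.00069741,  0.00240891, -0.00225201, -0.00172628, -0.0011497 ,
        0.00049584]), 'joint_efforts': array([-1.82203073e-01, -3.07886553e+01, -3.01794040e+01, -4.69945092e-02,
       -1.65222497e-01, -5.28686272e-03]), 'tool_pos': array([0.48485663, 0.25531635, 0.07667062]), 'tool_rot': array([-5.18819896e-04,  9.99980896e-01,  5.98938411e-03,  1.43748346e-03]), 'contact_force': array([-1.17205126, -0.42315619,  6.06343961]), 'ft_torque': array([-0.05614645,  0.11410161,  0.00335674]), 'gripper_width': 0.25304400863591203}
```

Emit:
play_rows(
  deltas=[
    [[0, 0, 0.015], 0],
    [[0, 0, 0.04], 0],
    [[0, 0, 0.08], 0],
    [[0, 0, 0.12], 0],
    [[0, 0, 0.13], 0],
  ],
)

```text
time: 4.6
tool_pos: [0.4851, 0.2553, 0.2085]
tool_rot: [-0.001, 1.0, 0.006, 0.003]
contact_force: [0.7, -0.4, -1.5]
gripper_width: 0.249
```

Emit:
play_rows(
  deltas=[
    [[0, -0.03, 0], 0],
    [[0.01, -0.08, 0], 0],
    [[0.02, -0.11, 0], 0],
    [[0.02, -0.11, 0], 0],
    [[0.02, -0.11, 0], 0],
  ],
)

```text
time: 5.22
tool_pos: [0.5029, 0.145, 0.2036]
tool_rot: [-0.0, 1.0, 0.006, -0.001]
contact_force: [-1.0, -0.2, -2.0]
gripper_width: 0.252
```

```bash
python3 - <<'E'
from m import *
s=status.state();print(s["time"],s["tool_pos"],s["tool_rot"],s["contact_force"],s["gripper_width"])
P=camera_params("wrist");p,d=grab_frame("wrist"); cv2.imwrite("pics/w2.png",p);np.save("w2.npy",d);np.save("w2P.npy",P,allow_pickle=True)
for c in("top","scene"):
    p,d=grab_frame(c); cv2.imwrite(f"pics/{c}2.png",p); np.save(f"{c}2.npy",d)
p=cv2.imread("pics/top2.png");cv2.imwrite("pics/top2c.png",cv2.resize(p[170:310,130:330],None,fx=4,fy=4))
p=cv2.imread("pics/scene2.png");cv2.imwrite("pics/scene2c.png",cv2.resize(p[130:280,250:450],None,fx=4,fy=4))
E
```

```text
5.225 [0.50290875 0.14504357 0.20361223] [-9.11742530e-05  9.99982106e-01  5.88296717e-03 -1.08157132e-03] [-1.04404247 -0.19001808 -1.97513677] 0.25163398288652994
```

View pics/w2.png

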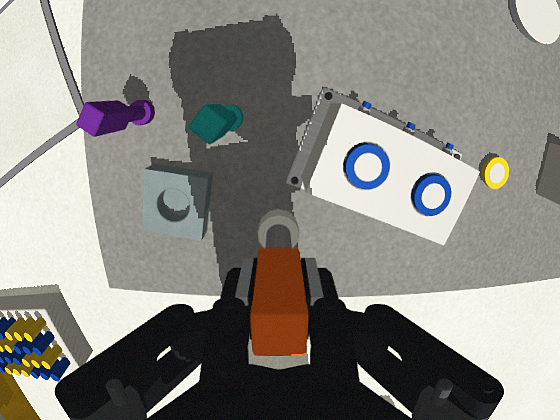

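View pics/scene2c.png

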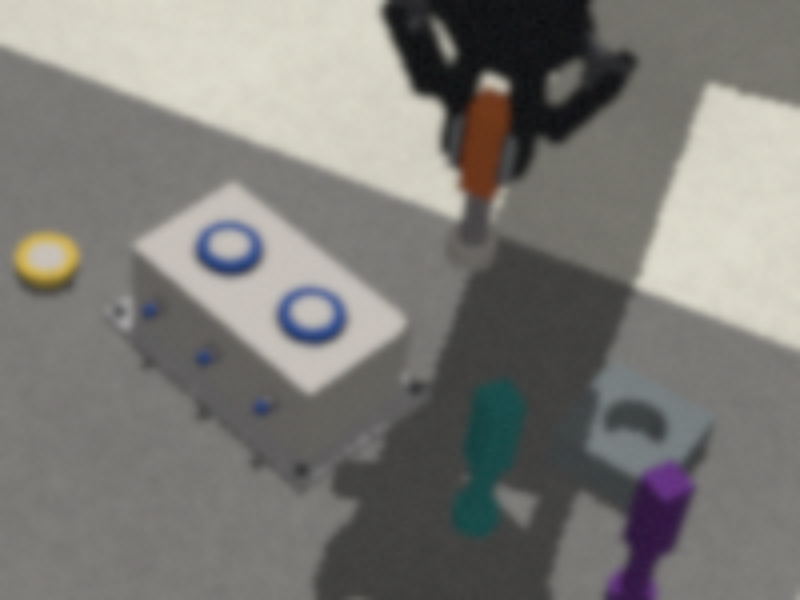

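View pics/top2c.png

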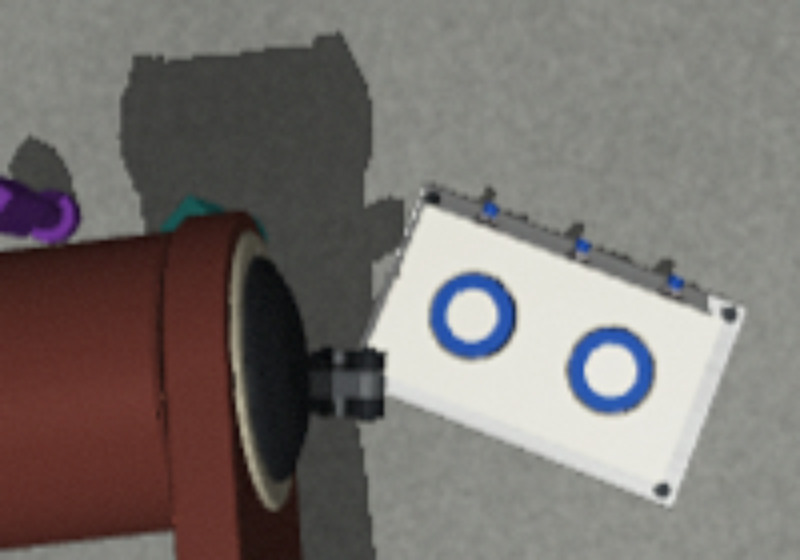

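Pusher firmly held: foot at wrist px (278,230), handle between the pads. I'll measure the foot offset and tilt from the depth.

```bash
cat > foot.py <<'E'
from m import *
def foot(pf,df,P):
    p=cv2.imread(pf);d=np.load(df);X=wcloud(P,d);hsv=cv2.cvtColor(p,cv2.COLOR_BGR2HSV)
    m=(cv2.inRange(hsv,(3,150,30),(14,255,255))>0);m[:, :225]=0;m[:,330:]=0;m[:230]=0
    S=X[m]; print("handle",np.percentile(S,[2,50,98],axis=0).round(4))
    zt=np.percentile(S[:,2],98)
    f=S[(S[:,2]<zt-.006)]
    k=np.polyfit(f[:,2],f[:,0],1);print("front face dx/dz",k[0],"at mid",np.polyval(k,zt-.03),"resid",np.std(f[:,0]-np.polyval(k,f[:,2])))
    # y centre per z
    for z0 in np.arange(f[:,2].min()+.005,zt-.01,.01):
        q=f[abs(f[:,2]-z0)<.004]; print(round(z0,3),((q[:,1].max()+q[:,1].min())/2).round(4),(q[:,1].max()-q[:,1].min()).round(4),q[:,0].mean().round(4))
    return X
E
python3 - <<'E'
from foot import *
P=np.load("w2P.npy",allow_pickle=True).item()
X=foot("pics/w2.png","w2.npy",P)
for v in range(200,250,4): print(v,X[v,278].round(4))
sub=X[205:252,250:310].reshape(-1,3);F=sub[(sub[:,2]>.10)&(sub[:,2]<.155)];print(len(F),F.min(0).round(4),F.max(0).round(4))
print(F[F[:,2]>.11][:, :].mean(0))
for z0 in np.arange(.105,.155,.004):
    q=F[abs(F[:,2]-z0)<.002]
    if len(q)>3:print(z0.round(3),q[:,1].min().round(4),q[:,1].max().round(4),q[:,0].min().round(4),q[:,0].max().round(4),len(q))
E
```

```text
handle [[0.4921 0.1349 0.195 ]
 [0.5113 0.1452 0.2432]
 [0.5124 0.1556 0.2504]]
front face dx/dz 0.05655265375686234 at mid 0.5114082826079868 resid 0.002780957359411181
0.004 0.1701 0.0 0.4075Traceback (most recent call last):
  File "<stdin>", line 3, in <module>
  File "foot.py", line 11, in foot
    q=f[abs(f[:,2]-z0)<.004]; print(round(z0,3),((q[:,1].max()+q[:,1].min())/2).round(4),(q[:,1].max()-q[:,1].min()).round(4),q[:,0].mean().round(4))
                                                  ~~~~~~~~~~^^
    return umr_maximum(a, axis, None, out, keepdims, initial, where)
ValueError: zero-size array to reduction operation maximum which has no identity
```

```bash
sed -i 's/    S=X\[m\];/    S=X[m];S=S[S[:,2]>.1];/' foot.py; cat >> foot.py <<'E'
def foot2(X,zt):
    sub=X[200:252,245:315].reshape(-1,3);F=sub[(sub[:,2]>zt-.12)&(sub[:,2]<zt-.095)]
    for z0 in np.arange(zt-.12,zt-.095,.004):
        q=F[abs(F[:,2]-z0)<.002]
        if len(q)>3:print(z0.round(3),q[:,1].min().round(4),q[:,1].max().round(4),q[:,0].min().round(4),q[:,0].max().round(4),len(q))
    # circle fit to side of foot
    q=F
    q=q[q[:,2]<zt-.108]
    if len(q)>10:
        r=least_squares(lambda c:np.hypot(q[:,0]-c[0],q[:,1]-c[1])-.014,[q[:,0].mean()-.01,q[:,1].mean()]);print("foot centre",r.x.round(4),np.std(r.fun).round(4),len(q))
E
python3 - <<'E'
from foot import *
P=np.load("w2P.npy",allow_pickle=True).item()
X=foot("pics/w2.png","w2.npy",P); foot2(X,.250)
for v in range(204,250,4): print(v,X[v,278].round(4))
E
```

```text
handle [[0.4921 0.1349 0.1951]
 [0.5113 0.1452 0.2432]
 [0.5124 0.1556 0.2504]]
front face dx/dz -0.0062153498821029066 at mid 0.511585532911428 resid 0.0010449364361181284
0.196 0.1454 0.0212 0.5117
0.206 0.1452 0.0212 0.5117
0.216 0.1452 0.0213 0.5116
0.226 0.1452 0.0214 0.5117
0.236 0.1457 0.0225 0.5116
0.134 0.1355 0.1548 0.5089 0.514 11
0.138 0.1327 0.1596 0.5024 0.5142 72
0.142 0.1322 0.1592 0.5029 0.5141 72
0.146 0.1324 0.1597 0.494 0.5144 163
0.15 0.1325 0.159 0.4915 0.5145 542
0.154 0.138 0.1534 0.5019 0.5084 39
foot centre [0.4998 0.1459] 0.0002 115
204 [0.474  0.1458 0.0005]
208 [ 4.691e-01  1.457e-01 -2.000e-04]
212 [0.5141 0.1459 0.142 ]
216 [0.514  0.1459 0.1493]
220 [0.511  0.1458 0.1485]
224 [0.5079 0.1458 0.148 ]
228 [0.5084 0.1458 0.1559]
232 [0.5082 0.1458 0.162 ]
236 [0.5083 0.1457 0.1685]
240 [0.5088 0.1457 0.1754]
244 [0.509  0.1457 0.1812]
248 [0.5116 0.1457 0.1918]
```

```bash
cat >> m.py <<'E'
def caps(pf,P,X,z=.0755):
    p=cv2.imread(pf);hsv=cv2.cvtColor(p,cv2.COLOR_BGR2HSV)
    m=cv2.inRange(hsv,(105,130,60),(125,255,255));n,l,s,ce=cv2.connectedComponentsWithStats(m)
    for i in range(1,n):
        if s[i,4]>300 and s[i,0]>200:
            g=l==i; h=cv2.convexHull(np.argwhere(g)[:,::-1].astype(np.float32))[:,0]
            W=np.array([watz(P,a,b,z) for a,b in h]);c=cv2.minEnclosingCircle((W[:,:2]*1000).astype(np.float32))
            r=least_squares(lambda q:np.hypot(W[:,0]-q[0],W[:,1]-q[1])-q[2],[*W[:,:2].mean(0),.02]).x
            print("cap",s[i,:4],r.round(4),"ringz",np.median(X[g][:,2]).round(4),c)
E
python3 - <<'E'
from m import *
P=np.load("w2P.npy",allow_pickle=True).item();X=wcloud(P,np.load("w2.npy"));caps("pics/w2.png",P,X)
Q=X[60:260,285:490].reshape(-1,3);Q=Q[(Q[:,2]>.066)&(Q[:,2]<.074)];print(cv2.minAreaRect((Q[:,:2]*1000).astype(np.float32)))
E
```

```text
cap [345 144  45  45] [0.5334 0.0689 0.02  ] ringz 0.0747 ((533.2229614257812, 69.02007293701172), 20.32424545288086)
cap [413 174  38  42] [0.5093 0.0024 0.0204] ringz 0.0746 ((508.9068908691406, 2.530306816101074), 21.074621200561523)
((520.73046875, 34.32990264892578), (157.24851989746094, 84.75892639160156), 70.17042541503906)
```

Emit:
play_rows(
  deltas=[
    [[0.01, -0.025, 0], 0],
    [[0.0235, -0.055, 0], 0],
    [[0.0336, -0.0775, -0.01], 0],
    [[0.0336, -0.0775, -0.04], 0],
    [[0.0336, -0.0775, -0.04], 0],
  ],
)

```text
time: 6.0
tool_pos: [0.5352, 0.0678, 0.1618]
tool_rot: [-0.0, 1.0, 0.006, -0.003]
contact_force: [0.5, -0.4, -0.4]
gripper_width: 0.248
```

```bash
python3 - <<'E'
from foot import *
s=status.state();print(s["time"],s["tool_pos"],s["tool_rot"],s["contact_force"],s["gripper_width"])
P=camera_params("wrist");p,d=grab_frame("wrist"); cv2.imwrite("pics/w3.png",p);np.save("w3.npy",d);np.save("w3P.npy",P,allow_pickle=True)
X=foot("pics/w3.png","w3.npy",P); foot2(X,.2104);caps("pics/w3.png",P,X)
p2,d2=grab_frame("scene");cv2.imwrite("pics/scene3.png",p2)
cv2.imwrite("pics/scene3c.png",cv2.resize(p2[130:280,250:450],None,fx=4,fy=4))
E
```

```text
6.0 [0.53517054 0.06780352 0.16180693] [-1.33059865e-04  9.99975603e-01  6.25208191e-03 -3.11245824e-03] [ 0.52071149 -0.40317904 -0.3769187 ] 0.24765304526862653
handle [[0.5246 0.0577 0.1533]
 [0.5436 0.068  0.2015]
 [0.5448 0.0784 0.2087]]
front face dx/dz -0.0025855650136758024 at mid 0.543919890380004 resid 0.0010579718212477597
0.154 0.0681 0.0211 0.544
0.164 0.068 0.0211 0.5439
0.174 0.068 0.0214 0.5439
0.184 0.068 0.0214 0.5441
0.194 0.0679 0.0237 0.544
0.094 0.0554 0.0823 0.5346 0.5461 45
0.098 0.0548 0.0822 0.5341 0.5464 73
0.102 0.0551 0.0819 0.5353 0.5463 82
0.106 0.0551 0.0824 0.523 0.5462 630
0.11 0.0567 0.0763 0.5334 0.5457 57
0.114 0.0608 0.076 0.5346 0.5406 38
foot centre [0.5319 0.0686] 0.0002 162
cap [253 190  52  41] [0.5344 0.0682 0.0199] ringz 0.0747 ((534.5000610351562, 68.17698669433594), 20.068218231201172)
cap [338 222  49  47] [0.5099 0.0015 0.0203] ringz 0.0747 ((510.2049560546875, 1.288486361503601), 20.876100540161133)
```

View pics/w3.png

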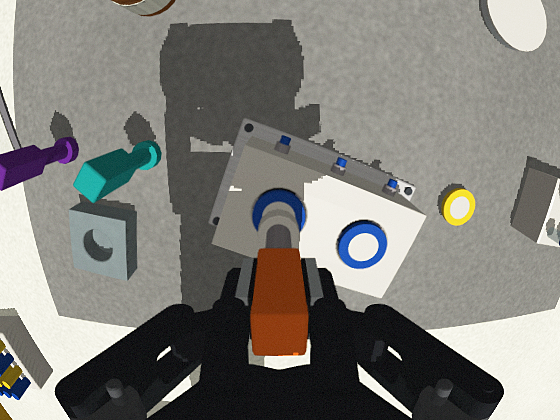

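View pics/scene3c.png

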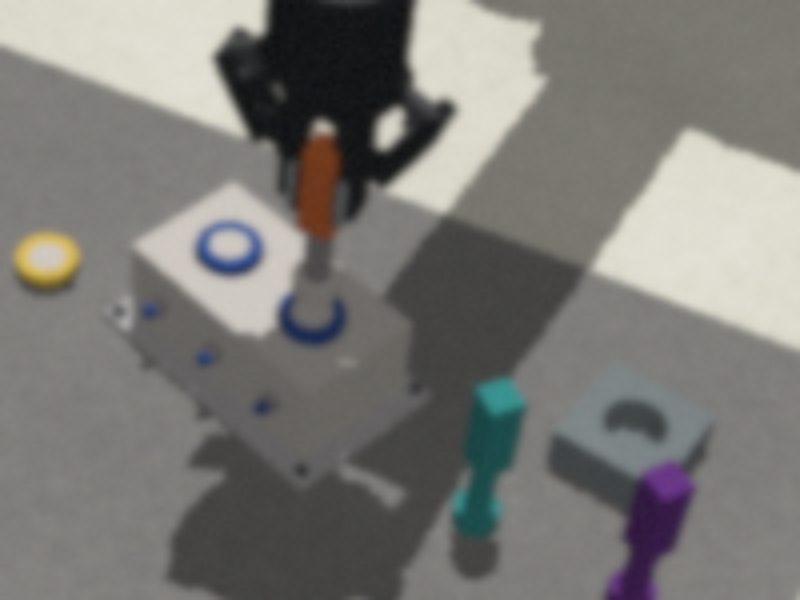

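Emit:
play_rows(
  deltas=[
    [[0.0015, -0.0003, -0.004], 0],
    [[0.0015, -0.0003, -0.009], 0],
    [[0.0015, -0.0003, -0.013], 0],
    [[0.0015, -0.0003, -0.013], 0],
  ],
)

```text
time: 6.6
tool_pos: [0.5384, 0.067, 0.1513]
tool_rot: [-0.0, 1.0, 0.006, -0.0]
contact_force: [-0.2, -0.3, -1.8]
gripper_width: 0.25
```

```bash
python3 - <<'E'
from foot import *
s=status.state();print(s["time"],s["tool_pos"],s["tool_rot"],s["contact_force"],s["gripper_width"])
P=camera_params("wrist");p,d=grab_frame("wrist"); cv2.imwrite("pics/w4.png",p);np.save("w4.npy",d);np.save("w4P.npy",P,allow_pickle=True)
X=foot("pics/w4.png","w4.npy",P); foot2(X,.196);caps("pics/w4.png",P,X)
E
```

```text
6.6 [0.53842318 0.06699052 0.15129077] [-2.47525733e-06  9.99982355e-01  5.92345051e-03 -4.49179194e-04] [-0.2058958  -0.25085939 -1.82942762] 0.25045374512210045
handle [[0.5278 0.0569 0.1428]
 [0.5468 0.0672 0.1909]
 [0.5479 0.0776 0.1982]]
front face dx/dz -0.0073039007648264195 at mid 0.5470783511791943 resid 0.0010177370875144587
0.144 0.0673 0.0213 0.5472
0.154 0.0672 0.0211 0.5472
0.164 0.0671 0.0212 0.547
0.174 0.0671 0.0215 0.5472
0.184 0.0671 0.0215 0.5471
0.076 0.0496 0.0828 0.5243 0.5516 17
0.084 0.0545 0.0816 0.538 0.55 48
0.088 0.0541 0.0814 0.5379 0.5499 73
0.092 0.0543 0.0817 0.5375 0.5499 79
0.096 0.0544 0.0816 0.5267 0.5498 635
0.1 0.0613 0.0801 0.5382 0.5459 38
foot centre [0.5355 0.067 ] 0.001 105
cap [250 199  55  49] [0.5344 0.0682 0.0199] ringz 0.0746 ((534.350341796875, 68.42296600341797), 20.37337303161621)
cap [339 231  50  48] [0.5101 0.0017 0.0204] ringz 0.0747 ((510.07861328125, 1.713471531867981), 20.90821647644043)
```

Emit:
play_rows(
  deltas=[
    [[-0.0015, 0.0003, -0.002], 0],
    [[-0.0015, 0.0003, -0.004], 0],
    [[-0.0015, 0.0003, -0.006], 0],
    [[-0.0015, 0.0003, -0.008], 0],
  ],
)

```text
time: 7.15
tool_pos: [0.5373, 0.0673, 0.1437]
tool_rot: [0.0, 1.0, 0.006, -0.0]
contact_force: [0.1, 0.6, -0.3]
gripper_width: 0.251
```

```bash
python3 - <<'E'
from foot import *
s=status.state();print(s["time"],s["tool_pos"],s["tool_rot"],s["contact_force"],s["gripper_width"])
P=camera_params("wrist");p,d=grab_frame("wrist"); cv2.imwrite("pics/w5.png",p);np.save("w5.npy",d);np.save("w5P.npy",P,allow_pickle=True)
X=foot("pics/w5.png","w5.npy",P); foot2(X,.19);caps("pics/w5.png",P,X)
E
```

```text
7.15 [0.53725338 0.06725407 0.14365516] [ 4.39563634e-06  9.99982771e-01  5.87003394e-03 -8.96890384e-06] [ 0.05825693  0.60808303 -0.2628909 ] 0.2507834985869857
handle [[0.5265 0.0571 0.1354]
 [0.5456 0.0674 0.1834]
 [0.5467 0.0778 0.1905]]
front face dx/dz -0.00848691232148486 at mid 0.5459110085161208 resid 0.0009883906231850641
0.137 0.0676 0.0212 0.5461
0.147 0.0674 0.0212 0.546
0.157 0.0674 0.0214 0.5459
0.167 0.0674 0.0214 0.546
0.177 0.0673 0.0239 0.5457
0.07 0.0415 0.092 0.5139 0.5539 333
0.074 0.0488 0.0884 0.519 0.5529 834
0.078 0.0533 0.0881 0.5322 0.5509 77
0.082 0.0543 0.0815 0.5367 0.5488 75
0.086 0.0546 0.0819 0.5268 0.5487 155
0.09 0.0546 0.0817 0.5258 0.5489 549
0.094 0.0601 0.0757 0.5362 0.543 42
foot centre [0.536  0.0678] 0.0043 1284
cap [250 201  56  47] [0.5344 0.0682 0.0199] ringz 0.0745 ((534.4558715820312, 68.23558807373047), 20.257118225097656)
cap [341 234  52  49] [0.5102 0.0017 0.0204] ringz 0.0747 ((510.06707763671875, 1.8385884761810303), 20.966337203979492)
```

Emit:
play_rows(
  deltas=[
    [[0, 0, -0.001], 0],
    [[0, 0, -0.002], 0],
    [[0, 0, -0.003], 0],
    [[0, 0, -0.004], 0],
    [[0, 0, -0.005], 0],
  ],
)

```text
time: 7.82
tool_pos: [0.5372, 0.0673, 0.1384]
tool_rot: [0.0, 1.0, 0.006, -0.0]
contact_force: [0.4, -0.2, 0.1]
gripper_width: 0.249
```

Emit:
play_rows(
  deltas=[
    [[0, 0, -0.001], 0],
    [[0, 0, -0.002], 0],
    [[0, 0, -0.003], 0],
    [[0, 0, -0.004], 0],
  ],
)

```text
time: 8.32
tool_pos: [0.537, 0.0674, 0.1344]
tool_rot: [-0.0, 1.0, 0.006, -0.0]
contact_force: [0.7, 0.3, -1.3]
gripper_width: 0.25
```

Emit:
play_rows(
  deltas=[
    [[0, 0, -0.001], 0],
    [[0, 0, -0.002], 0],
    [[0, 0, -0.003], 0],
    [[0, 0, -0.004], 0],
  ],
)

```text
time: 8.82
tool_pos: [0.5371, 0.0672, 0.1305]
tool_rot: [0.0, 1.0, 0.006, -0.0]
contact_force: [0.5, 0.1, -2.3]
gripper_width: 0.247
```

Emit:
play_rows(
  deltas=[
    [[0, 0, -0.001], 0],
    [[0, 0, -0.002], 0],
    [[0, 0, -0.003], 0],
  ],
)

```text
time: 9.2
tool_pos: [0.5373, 0.0673, 0.1278]
tool_rot: [0.0, 1.0, 0.006, 0.0]
contact_force: [-0.7, -0.2, -1.9]
gripper_width: 0.253
```

Emit:
play_rows(
  deltas=[
    [[0, 0, -0.001], 0],
    [[0, 0, -0.002], 0],
    [[0, 0, -0.003], 0],
  ],
)

```text
time: 9.57
tool_pos: [0.5372, 0.0673, 0.1247]
tool_rot: [-0.0, 1.0, 0.006, 0.0]
contact_force: [-0.7, -0.5, -0.3]
gripper_width: 0.249
```

Emit:
play_rows(
  deltas=[
    [[0, 0, -0.001], 0],
    [[0, 0, -0.002], 0],
    [[0, 0, -0.003], 0],
  ],
)

```text
time: 9.95
tool_pos: [0.5373, 0.0673, 0.1218]
tool_rot: [-0.0, 1.0, 0.006, 0.0]
contact_force: [-0.2, 1.1, -1.5]
gripper_width: 0.252
```

Emit:
play_rows(
  deltas=[
    [[0, 0, -0.001], 0],
    [[0, 0, -0.002], 0],
    [[0, 0, -0.003], 0],
  ],
)

```text
time: 10.32
tool_pos: [0.5372, 0.0673, 0.1187]
tool_rot: [-0.0, 1.0, 0.006, -0.0]
contact_force: [-0.3, 0.1, -0.4]
gripper_width: 0.248
```

Emit:
play_rows(
  deltas=[
    [[0, 0, -0.001], 0],
    [[0, 0, -0.002], 0],
    [[0, 0, -0.002], 0],
  ],
)

```text
time: 10.7
tool_pos: [0.5375, 0.0673, 0.1173]
tool_rot: [-0.0, 1.0, 0.006, 0.0]
contact_force: [-2.6, 0.5, 2.1]
gripper_width: 0.25
```

Emit:
play_rows(
  deltas=[
    [[0, 0, -0.001], 0],
    [[0, 0, -0.001], 0],
  ],
)

```text
time: 10.95
tool_pos: [0.5376, 0.0673, 0.1168]
tool_rot: [0.0, 1.0, 0.006, 0.0]
contact_force: [-3.0, -0.2, 5.6]
gripper_width: 0.253
```

Emit:
play_rows(
  deltas=[
    [[0, 0, -0.001], 0],
    [[0, 0, -0.001], 0],
  ],
)

```text
time: 11.2
tool_pos: [0.5379, 0.0671, 0.1163]
tool_rot: [0.0, 1.0, 0.006, 0.001]
contact_force: [-3.0, -1.0, 6.0]
gripper_width: 0.245
```

Emit:
play_rows(
  deltas=[
    [[0, 0, -0.001], 0],
    [[0, 0, -0.001], 0],
  ],
)

```text
time: 11.45
tool_pos: [0.5382, 0.0671, 0.1156]
tool_rot: [0.0, 1.0, 0.006, 0.001]
contact_force: [-1.7, 0.1, 6.7]
gripper_width: 0.247
```

Emit:
play_rows(
  deltas=[
    [[0, 0, -0.001], 0],
    [[0, 0, -0.001], 0],
  ],
)

```text
time: 11.7
tool_pos: [0.5382, 0.067, 0.1142]
tool_rot: [0.0, 1.0, 0.006, 0.001]
contact_force: [-0.9, -1.2, 4.3]
gripper_width: 0.251
```

Emit:
play_rows(
  deltas=[
    [[0, 0, -0.001], 0],
    [[0, 0, -0.001], 0],
  ],
)

```text
time: 11.95
tool_pos: [0.5381, 0.0672, 0.1123]
tool_rot: [0.0, 1.0, 0.006, 0.001]
contact_force: [2.1, -1.0, 2.6]
gripper_width: 0.251
```

Emit:
play_rows(
  deltas=[
    [[0, 0, -0.001], 0],
    [[0, 0, -0.001], 0],
  ],
)

```text
time: 12.2
tool_pos: [0.5377, 0.0674, 0.1111]
tool_rot: [-0.0, 1.0, 0.006, 0.001]
contact_force: [0.7, 0.1, 3.4]
gripper_width: 0.248
```

Emit:
play_rows(
  deltas=[
    [[0, 0, -0.001], 0],
    [[0, 0, -0.001], 0],
  ],
)

```text
time: 12.45
tool_pos: [0.537, 0.0673, 0.1092]
tool_rot: [-0.0, 1.0, 0.006, -0.0]
contact_force: [0.9, 0.2, 1.2]
gripper_width: 0.247
```

Emit:
play_rows(
  deltas=[
    [[0, 0, -0.001], 0],
    [[0, 0, -0.001], 0],
  ],
)

```text
time: 12.7
tool_pos: [0.5362, 0.0672, 0.1076]
tool_rot: [0.0, 1.0, 0.006, -0.001]
contact_force: [-0.1, -0.8, -0.5]
gripper_width: 0.25
```

Emit:
play_rows(
  deltas=[
    [[0, 0, -0.001], 0],
    [[0, 0, -0.001], 0],
  ],
)

```text
time: 12.95
tool_pos: [0.5366, 0.0672, 0.107]
tool_rot: [0.0, 1.0, 0.006, -0.001]
contact_force: [-0.3, 0.4, -1.2]
gripper_width: 0.25
```

Emit:
play_rows(
  deltas=[
    [[0, 0, -0.001], 0],
    [[0, 0, -0.001], 0],
  ],
)

```text
time: 13.2
tool_pos: [0.5371, 0.0673, 0.1066]
tool_rot: [-0.0, 1.0, 0.006, -0.0]
contact_force: [0.1, 1.0, -1.8]
gripper_width: 0.252
```

Emit:
play_rows(
  deltas=[
    [[0, 0, -0.001], 0],
    [[0, 0, -0.001], 0],
  ],
)

```text
time: 13.45
tool_pos: [0.5372, 0.0673, 0.1057]
tool_rot: [-0.0, 1.0, 0.006, -0.0]
contact_force: [-0.2, -0.4, -0.8]
gripper_width: 0.25
```

Emit:
play_rows(
  deltas=[
    [[0, 0, -0.001], 0],
    [[0, 0, -0.001], 0],
  ],
)

```text
time: 13.7
tool_pos: [0.5372, 0.0673, 0.1047]
tool_rot: [-0.0, 1.0, 0.006, -0.0]
contact_force: [-0.2, 0.5, -1.3]
gripper_width: 0.251
```

Emit:
play_rows(
  deltas=[
    [[0, 0, -0.001], 0],
    [[0, 0, -0.001], 0],
  ],
)

```text
time: 13.95
tool_pos: [0.5373, 0.0673, 0.1039]
tool_rot: [0.0, 1.0, 0.006, 0.0]
contact_force: [0.6, 0.8, -1.4]
gripper_width: 0.248
```

Emit:
play_rows(
  deltas=[
    [[0, 0, -0.001], 0],
    [[0, 0, -0.001], 0],
  ],
)

```text
time: 14.2
tool_pos: [0.5376, 0.0673, 0.1035]
tool_rot: [0.0, 1.0, 0.006, 0.0]
contact_force: [-1.3, 0.3, 3.0]
gripper_width: 0.247
```

Emit:
play_rows(
  deltas=[
    [[0, 0, -0.001], 0],
    [[0, 0, -0.001], 0],
  ],
)

```text
time: 14.45
tool_pos: [0.5377, 0.0672, 0.1032]
tool_rot: [0.0, 1.0, 0.006, 0.0]
contact_force: [-3.2, -0.1, 8.0]
gripper_width: 0.247
```

Emit:
play_rows(
  deltas=[
    [[0, 0, -0.001], 0],
    [[0, 0, -0.001], 0],
  ],
)

```text
time: 14.7
tool_pos: [0.5379, 0.0673, 0.1028]
tool_rot: [0.0, 1.0, 0.006, 0.0]
contact_force: [-3.9, -1.7, 9.7]
gripper_width: 0.248
```

Emit:
play_rows(
  deltas=[
    [[0, 0, -0.001], 0],
    [[0, 0, -0.001], 0],
  ],
)

```text
time: 14.95
tool_pos: [0.5381, 0.0673, 0.1024]
tool_rot: [0.0, 1.0, 0.006, 0.001]
contact_force: [-3.7, 0.3, 12.7]
gripper_width: 0.251
```

Emit:
play_rows(
  deltas=[
    [[0, 0, -0.001], 0],
    [[0, 0, -0.001], 0],
  ],
)

```text
time: 15.2
tool_pos: [0.5383, 0.0673, 0.102]
tool_rot: [0.0, 1.0, 0.006, 0.001]
contact_force: [-5.5, -0.1, 13.6]
gripper_width: 0.248
```

Emit:
play_rows(
  deltas=[
    [[0, 0, -0.0005], 0],
    [[0, 0, -0.0005], 0],
  ],
)

```text
time: 15.45
tool_pos: [0.5383, 0.0673, 0.1017]
tool_rot: [0.0, 1.0, 0.006, 0.001]
contact_force: [-6.3, 0.9, 14.8]
gripper_width: 0.255
```

Emit:
play_rows(
  deltas=[
    [[0, 0, -0.0007], 0],
    [[0, 0, -0.0007], 0],
  ],
)

```text
time: 15.7
tool_pos: [0.5384, 0.0673, 0.1014]
tool_rot: [0.0, 1.0, 0.006, 0.001]
contact_force: [-6.9, -0.4, 17.5]
gripper_width: 0.253
```

Emit:
play_rows(
  deltas=[
    [[0, 0, 0.005], 0],
    [[0, 0, 0.012], 0],
    [[0, 0, 0.03], 0],
    [[0, 0, 0.07], 0],
    [[0, 0, 0.075], 0],
  ],
)

```text
time: 16.32
tool_pos: [0.5395, 0.0673, 0.1768]
tool_rot: [0.0, 1.0, 0.006, 0.004]
contact_force: [-0.5, 0.4, -1.3]
gripper_width: 0.249
```

Emit:
play_rows(
  deltas=[
    [[-0.008, -0.025, 0], 0],
    [[-0.02, -0.055, 0], 0],
    [[-0.024, -0.0667, 0], 0],
    [[-0.024, -0.0667, 0], 0],
    [[-0.024, -0.0667, 0], 0],
  ],
)

```text
time: 16.95
tool_pos: [0.5134, 0.0012, 0.1724]
tool_rot: [-0.0, 1.0, 0.006, -0.0]
contact_force: [0.6, 1.1, -1.8]
gripper_width: 0.247
```

```bash
python3 - <<'E'
from foot import *
s=status.state();print(s["time"],s["tool_pos"],s["tool_rot"],s["contact_force"],s["gripper_width"])
P=camera_params("wrist");p,d=grab_frame("wrist"); cv2.imwrite("pics/w6.png",p);np.save("w6.npy",d);np.save("w6P.npy",P,allow_pickle=True)
X=foot("pics/w6.png","w6.npy",P); foot2(X,s["tool_pos"][2]+.047);caps("pics/w6.png",P,X)
p2,d2=grab_frame("scene");cv2.imwrite("pics/scene6c.png",cv2.resize(p2[130:280,250:450],None,fx=4,fy=4))
E
```

```text
16.95 [0.51340033 0.00115758 0.1724067 ] [-2.68756772e-04  9.99981400e-01  6.09281890e-03 -6.64358832e-05] [ 0.62803516  1.05500537 -1.75991308] 0.246694319522227
handle [[ 0.5028 -0.009   0.1641]
 [ 0.5217  0.0013  0.2119]
 [ 0.5229  0.0117  0.2192]]
front face dx/dz -0.007661215830574302 at mid 0.5220682598641491 resid 0.0009766039220655718
0.165 0.0015 0.0213 0.5222
0.175 0.0013 0.0212 0.5222
0.185 0.0014 0.0214 0.522
0.195 0.0013 0.0215 0.5222
0.205 0.0018 0.0227 0.522
0.103 -0.0113 0.0158 0.5128 0.5246 20
0.107 -0.0111 0.0156 0.5133 0.5249 68
0.111 -0.0117 0.0154 0.5131 0.5249 76
0.115 -0.0115 0.0158 0.5017 0.5249 345
0.119 -0.0114 0.0156 0.5021 0.5246 355
0.123 -0.0052 0.0095 0.513 0.5191 41
foot centre [0.5105 0.002 ] 0.0002 126
cap [255 191  50  40] [0.5097 0.0006 0.0198] ringz 0.0749 ((509.68212890625, 0.5580542683601379), 20.104808807373047)
cap [517 211  43  25] [ 0.6232 -0.2911  0.1288] ringz 0.0889 ((500.41943359375, -266.0179443359375), 39.11220169067383)
```

View pics/w6.png

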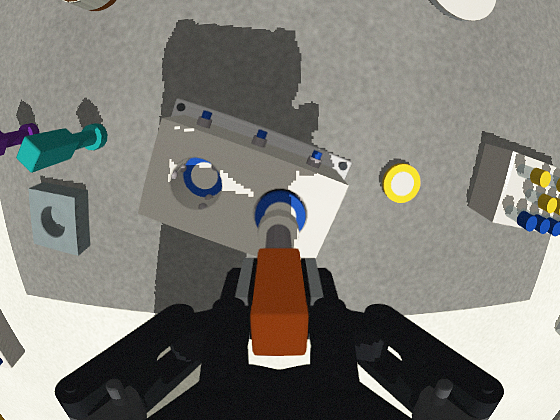

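View pics/scene6c.png

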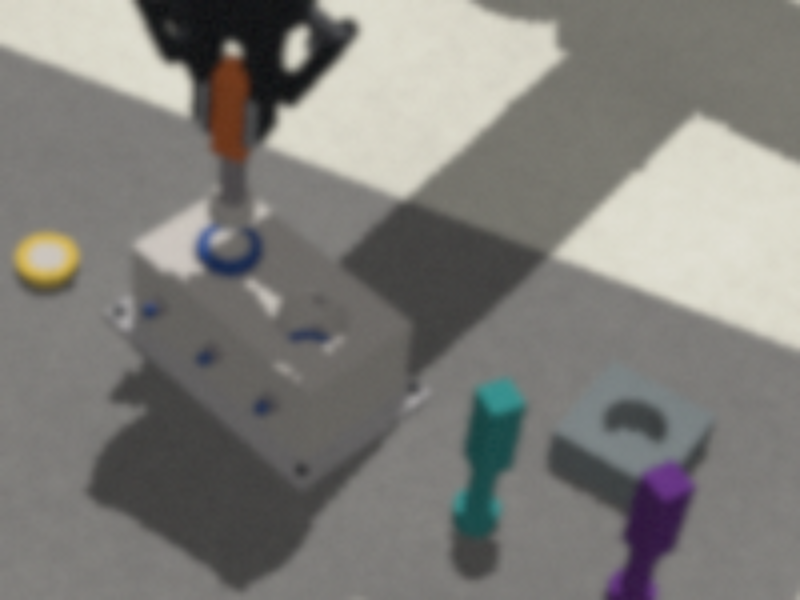

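```bash
python3 - <<'E'
from m import *
P=np.load("w6P.npy",allow_pickle=True).item();X=wcloud(P,np.load("w6.npy"))
for v,u in((172,200),(178,203),(186,205),(178,195),(180,212)):print(X[v,u].round(4))
p=X[168:194,188:218].reshape(-1,3);q=p[(p[:,2]>.02)&(p[:,2]<.05)]
A=np.c_[q[:,:2],np.ones(len(q))];k=np.linalg.lstsq(A,q[:,2],rcond=None)[0];print("plane",k.round(3),len(q),np.median(q[:,2]))
E
```

```text
[0.5353 0.0722 0.0349]
[0.53   0.0695 0.0357]
[0.5223 0.0682 0.0347]
[0.5298 0.0772 0.0349]
[0.5278 0.0615 0.0342]
plane [0.005 0.008 0.032] 765 0.03490000612078881
```

Cap b is home: its top is level at z≈0.035 and 17.5 N was felt. Now cap a. The foot is at (0.5105,0.002) and the cap at about (0.5098,0.0008).

Emit:
play_rows(
  deltas=[
    [[-0.0007, -0.001, -0.006], 0],
    [[-0.0007, -0.001, -0.014], 0],
    [[-0.0007, -0.001, -0.022], 0],
    [[-0.0007, -0.001, -0.026], 0],
    [[-0.0007, -0.001, -0.026], 0],
  ],
)

```text
time: 17.68
tool_pos: [0.5122, -0.0004, 0.146]
tool_rot: [-0.0, 1.0, 0.006, -0.001]
contact_force: [0.3, 0.2, -1.5]
gripper_width: 0.25
```

```bash
python3 - <<'E'
from foot import *
s=status.state();print(s["time"],s["tool_pos"],s["tool_rot"],s["contact_force"],s["gripper_width"])
P=camera_params("wrist");p,d=grab_frame("wrist"); cv2.imwrite("pics/w7.png",p);np.save("w7.npy",d)
X=foot("pics/w7.png","w7.npy",P); foot2(X,s["tool_pos"][2]+.047);caps("pics/w7.png",P,X)
E
```

```text
17.675 [ 5.12231256e-01 -3.95750439e-04  1.45982020e-01] [-9.73359332e-05  9.99982551e-01  5.88388007e-03 -5.18484515e-04] [ 0.26167861  0.18934127 -1.47393839] 0.2501918620848981
handle [[ 5.016e-01 -1.050e-02  1.376e-01]
 [ 5.206e-01 -2.000e-04  1.855e-01]
 [ 5.217e-01  1.010e-02  1.928e-01]]
front face dx/dz -0.007560685426284763 at mid 0.5208925425715019 resid 0.0010222864757672176
0.139 -0.0001 0.0213 0.5211
0.149 -0.0002 0.0212 0.521
0.159 -0.0002 0.0213 0.5209
0.169 -0.0003 0.0215 0.521
0.179 -0.0003 0.0234 0.5209
0.073 -0.019 0.0203 0.4929 0.5286 477
0.077 -0.0189 0.0202 0.4944 0.5279 398
0.081 -0.0126 0.0139 0.5128 0.5236 73
0.085 -0.0133 0.0138 0.5117 0.5237 70
0.089 -0.013 0.0144 0.5007 0.5238 340
0.093 -0.0129 0.0134 0.501 0.5233 359
0.097 -0.0067 0.008 0.5122 0.5178 40
foot centre [0.5105 0.0008] 0.0024 983
cap [250 199  56  49] [5.097e-01 5.000e-04 2.000e-02] ringz 0.0748 ((509.6623229980469, 0.4746333658695221), 20.306747436523438)
cap [533 219  27  24] [ 0.5062 -0.2516  0.0197] ringz 0.0873 ((501.865234375, -252.60650634765625), 25.846698760986328)
```

Emit:
play_rows(
  deltas=[
    [[0, 0, -0.001], 0],
    [[0, 0, -0.0025], 0],
    [[0, 0, -0.004], 0],
    [[0, 0, -0.005], 0],
  ],
)

```text
time: 18.23
tool_pos: [0.5132, -0.0005, 0.1425]
tool_rot: [0.0, 1.0, 0.006, 0.001]
contact_force: [-0.3, 0.4, 3.2]
gripper_width: 0.251
```

Emit:
play_rows(
  deltas=[
    [[0, 0, -0.001], 0],
    [[0, 0, -0.002], 0],
    [[0, 0, -0.003], 0],
  ],
)

```text
time: 18.6
tool_pos: [0.5127, -0.0005, 0.1386]
tool_rot: [0.0, 1.0, 0.006, 0.0]
contact_force: [0.1, -1.8, 1.8]
gripper_width: 0.245
```

Emit:
play_rows(
  deltas=[
    [[0, 0, -0.001], 0],
    [[0, 0, -0.002], 0],
  ],
)

```text
time: 18.85
tool_pos: [0.5123, -0.0004, 0.136]
tool_rot: [-0.0, 1.0, 0.006, -0.0]
contact_force: [-0.1, -0.4, -1.0]
gripper_width: 0.249
```

Emit:
play_rows(
  deltas=[
    [[0, 0, -0.001], 0],
    [[0, 0, -0.002], 0],
  ],
)

```text
time: 19.1
tool_pos: [0.5125, -0.0004, 0.1345]
tool_rot: [-0.0, 1.0, 0.006, -0.0]
contact_force: [-0.3, -0.6, 1.7]
gripper_width: 0.248
```

Emit:
play_rows(
  deltas=[
    [[0, 0, -0.001], 0],
    [[0, 0, -0.002], 0],
  ],
)

```text
time: 19.35
tool_pos: [0.5129, -0.0005, 0.1337]
tool_rot: [0.0, 1.0, 0.006, 0.0]
contact_force: [-2.4, 0.4, 8.6]
gripper_width: 0.253
```

Emit:
play_rows(
  deltas=[
    [[0, 0, -0.001], 0],
    [[0, 0, -0.002], 0],
  ],
)

```text
time: 19.6
tool_pos: [0.5133, -0.0005, 0.1324]
tool_rot: [0.0, 1.0, 0.006, 0.001]
contact_force: [-1.0, -0.5, 9.9]
gripper_width: 0.251
```

Emit:
play_rows(
  deltas=[
    [[0, 0, -0.001], 0],
    [[0, 0, -0.001], 0],
  ],
)

```text
time: 19.85
tool_pos: [0.5125, -0.0005, 0.1294]
tool_rot: [0.0, 1.0, 0.006, 0.0]
contact_force: [-0.1, -0.5, 1.6]
gripper_width: 0.253
```

Emit:
play_rows(
  deltas=[
    [[0, 0, -0.001], 0],
    [[0, 0, -0.001], 0],
  ],
)

```text
time: 20.1
tool_pos: [0.5125, -0.0003, 0.1286]
tool_rot: [-0.0, 1.0, 0.006, -0.0]
contact_force: [0.6, 2.0, 2.3]
gripper_width: 0.248
```

Emit:
play_rows(
  deltas=[
    [[0, 0, -0.001], 0],
    [[0, 0, -0.001], 0],
  ],
)

```text
time: 20.35
tool_pos: [0.5124, -0.0003, 0.1274]
tool_rot: [-0.0, 1.0, 0.006, -0.0]
contact_force: [-1.2, -0.8, 0.5]
gripper_width: 0.252
```

Emit:
play_rows(
  deltas=[
    [[0, 0, -0.001], 0],
    [[0, 0, -0.002], 0],
  ],
)

```text
time: 20.6
tool_pos: [0.5125, -0.0005, 0.1254]
tool_rot: [0.0, 1.0, 0.006, -0.0]
contact_force: [1.0, 0.2, -0.2]
gripper_width: 0.254
```

Emit:
play_rows(
  deltas=[
    [[0, 0, -0.001], 0],
    [[0, 0, -0.0015], 0],
  ],
)

```text
time: 20.85
tool_pos: [0.5119, -0.0004, 0.1231]
tool_rot: [-0.0, 1.0, 0.006, -0.001]
contact_force: [-1.2, 0.1, -0.8]
gripper_width: 0.256
```

Emit:
play_rows(
  deltas=[
    [[0, 0, -0.001], 0],
    [[0, 0, -0.001], 0],
  ],
)

```text
time: 21.1
tool_pos: [0.5123, -0.0004, 0.1227]
tool_rot: [-0.0, 1.0, 0.006, -0.0]
contact_force: [-0.1, 0.0, -1.4]
gripper_width: 0.253
```

Emit:
play_rows(
  deltas=[
    [[0, 0, -0.001], 0],
    [[0, 0, -0.001], 0],
  ],
)

```text
time: 21.35
tool_pos: [0.5125, -0.0004, 0.122]
tool_rot: [-0.0, 1.0, 0.006, -0.0]
contact_force: [-1.3, 0.1, -2.1]
gripper_width: 0.255
```

Emit:
play_rows(
  deltas=[
    [[0, 0, -0.001], 0],
    [[0, 0, -0.001], 0],
  ],
)

```text
time: 21.6
tool_pos: [0.5125, -0.0004, 0.121]
tool_rot: [-0.0, 1.0, 0.006, -0.0]
contact_force: [-0.2, 0.6, -0.8]
gripper_width: 0.251
```

Emit:
play_rows(
  deltas=[
    [[0, 0, -0.001], 0],
    [[0, 0, -0.001], 0],
  ],
)

```text
time: 21.85
tool_pos: [0.5128, -0.0004, 0.1206]
tool_rot: [0.0, 1.0, 0.006, 0.0]
contact_force: [-0.8, 0.6, 1.6]
gripper_width: 0.249
```

Emit:
play_rows(
  deltas=[
    [[0, 0, -0.001], 0],
    [[0, 0, -0.001], 0],
  ],
)

```text
time: 22.1
tool_pos: [0.513, -0.0005, 0.1203]
tool_rot: [0.0, 1.0, 0.006, 0.0]
contact_force: [-1.7, 0.6, 6.0]
gripper_width: 0.251
```

Force starts 14 mm below the strong-ball onset, just as in well b.

Emit:
play_rows(
  deltas=[
    [[0, 0, -0.001], 0],
    [[0, 0, -0.001], 0],
  ],
)

```text
time: 22.35
tool_pos: [0.5132, -0.0005, 0.12]
tool_rot: [0.0, 1.0, 0.006, 0.0]
contact_force: [-2.8, 0.4, 8.7]
gripper_width: 0.246
```

Emit:
play_rows(
  deltas=[
    [[0, 0, -0.001], 0],
    [[0, 0, -0.001], 0],
  ],
)

```text
time: 22.6
tool_pos: [0.5133, -0.0005, 0.1196]
tool_rot: [0.0, 1.0, 0.006, 0.001]
contact_force: [-4.1, 0.9, 11.2]
gripper_width: 0.248
```

Emit:
play_rows(
  deltas=[
    [[0, 0, -0.0007], 0],
    [[0, 0, -0.0007], 0],
  ],
)

```text
time: 22.85
tool_pos: [0.5135, -0.0005, 0.1193]
tool_rot: [0.0, 1.0, 0.006, 0.001]
contact_force: [-4.8, 0.6, 11.8]
gripper_width: 0.253
```

Emit:
play_rows(
  deltas=[
    [[0, 0, -0.001], 0],
    [[0, 0, -0.001], 0],
  ],
)

```text
time: 23.1
tool_pos: [0.5136, -0.0005, 0.1188]
tool_rot: [0.0, 1.0, 0.006, 0.001]
contact_force: [-6.9, 1.4, 14.7]
gripper_width: 0.246
```

Emit:
play_rows(
  deltas=[
    [[0, 0, -0.0008], 0],
    [[0, 0, -0.0008], 0],
  ],
)

```text
time: 23.35
tool_pos: [0.5137, -0.0005, 0.1185]
tool_rot: [0.0, 1.0, 0.006, 0.001]
contact_force: [-6.2, -0.1, 16.7]
gripper_width: 0.252
```

Emit:
play_rows(
  deltas=[
    [[0, 0, 0.006], 0],
    [[0, 0, 0.015], 0],
    [[0, 0, 0.04], 0],
    [[0, 0, 0.08], 0],
    [[0, 0, 0.085], 0],
  ],
)

```text
time: 23.98
tool_pos: [0.5143, -0.0007, 0.2027]
tool_rot: [0.0, 1.0, 0.006, 0.003]
contact_force: [0.8, -0.2, -1.1]
gripper_width: 0.252
```

Emit:
play_rows(
  deltas=[
    [[-0.005, 0.04, 0], 0],
    [[-0.011, 0.1, 0], 0],
    [[-0.018, 0.16, 0], 0],
    [[-0.025, 0.22, 0], 0],
    [[-0.029, 0.257, 0], 0],
  ],
)

```text
time: 24.6
tool_pos: [0.482, 0.2587, 0.1975]
tool_rot: [0.0, 1.0, 0.007, -0.001]
contact_force: [0.6, -1.1, -1.7]
gripper_width: 0.25
```

Emit:
play_rows(
  deltas=[
    [[0, 0, -0.02], 0],
    [[0, 0, -0.03], 0],
    [[0, 0, -0.04], 0],
    [[0, 0, -0.04], 0],
    [[0, 0, -0.04], 0],
  ],
)

```text
time: 25.22
tool_pos: [0.484, 0.2561, 0.16]
tool_rot: [-0.0, 1.0, 0.005, 0.0]
contact_force: [0.0, -0.6, -1.9]
gripper_width: 0.252
```

```bash
python3 - <<'E'
from foot import *
s=status.state();print(s["time"],s["tool_pos"],s["tool_rot"],s["contact_force"],s["gripper_width"])
P=camera_params("wrist");p,d=grab_frame("wrist"); cv2.imwrite("pics/w8.png",p);np.save("w8.npy",d)
X=foot("pics/w8.png","w8.npy",P); foot2(X,s["tool_pos"][2]+.047)
Q=X[100:300,200:360].reshape(-1,3);Q=Q[(Q[:,2]>.026)&(Q[:,2]<.034)];print(cv2.minAreaRect((Q[:,:2]*1000).astype(np.float32)))
p,d=grab_frame("top");cv2.imwrite("pics/top8.png",p)
E
```

```text
25.225 [0.48403266 0.25607289 0.16003953] [-1.22461131e-04  9.99985556e-01  5.36113040e-03  3.61784242e-04] [ 0.01512902 -0.61690893 -1.92008233] 0.25186798378548125
handle [[0.4733 0.2459 0.1516]
 [0.4924 0.2562 0.1995]
 [0.4935 0.2666 0.2069]]
front face dx/dz -0.00926061057264418 at mid 0.4926892609796211 resid 0.0010213045315159493
0.153 0.2563 0.0215 0.4929
0.163 0.2562 0.0212 0.4928
0.173 0.2562 0.0215 0.4926
0.183 0.2562 0.0214 0.4928
0.193 0.2561 0.0238 0.4926
0.091 0.2436 0.2707 0.4836 0.4952 13
0.095 0.2438 0.2704 0.4843 0.4954 74
0.099 0.2432 0.2703 0.4838 0.4955 81
0.103 0.2435 0.2707 0.4723 0.4955 338
0.107 0.2435 0.2706 0.4731 0.4954 355
0.111 0.249 0.2645 0.4831 0.4898 45
foot centre [0.4812 0.2569] 0.0002 127
((508.8978271484375, 251.31753540039062), (73.96678161621094, 130.7215118408203), 76.6895523071289)
```

View pics/w8.png

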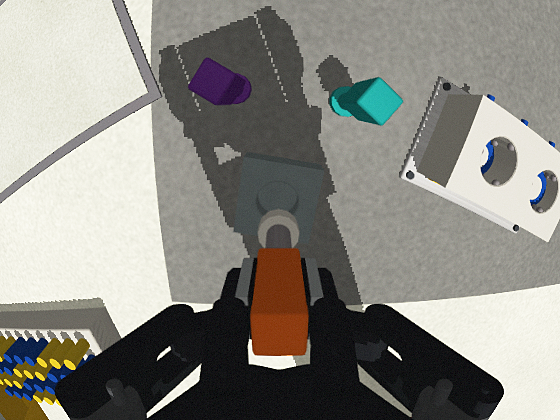

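View pics/top8.png

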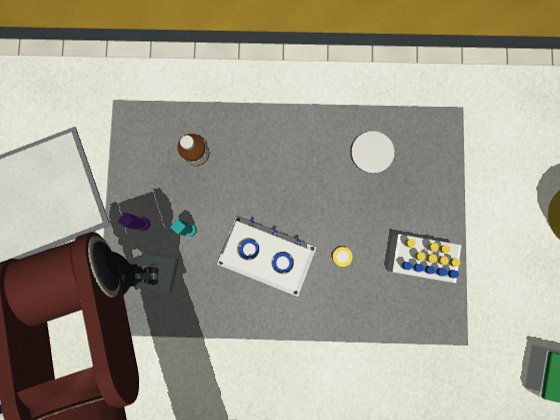

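Emit:
play_rows(
  deltas=[
    [[0, 0, -0.03], 0],
    [[0, 0, -0.05], 0],
    [[0, 0, -0.06], 0],
    [[0, 0, -0.068], 0],
    [[0, 0, -0.074], 0],
  ],
)

```text
time: 25.95
tool_pos: [0.4839, 0.2567, 0.0857]
tool_rot: [-0.0, 1.0, 0.006, 0.0]
contact_force: [0.0, 0.1, -0.7]
gripper_width: 0.246
```

Emit:
play_rows(
  deltas=[
    [[0, 0, -0.003], 0],
    [[0, 0, -0.006], 0],
    [[0, 0, -0.009], 0],
    [[0, 0, -0.009], 0],
  ],
)

```text
time: 26.45
tool_pos: [0.4837, 0.2566, 0.0768]
tool_rot: [-0.0, 1.0, 0.006, 0.0]
contact_force: [0.7, 0.6, -1.1]
gripper_width: 0.249
```

Emit:
play_rows(
  deltas=[
    [[0, 0, -0.001], 0],
    [[0, 0, -0.0015], 0],
    [[0, 0, -0.0015], 0],
  ],
)

```text
time: 26.82
tool_pos: [0.484, 0.2567, 0.0767]
tool_rot: [-0.0, 1.0, 0.006, 0.0]
contact_force: [-2.5, -0.5, 6.6]
gripper_width: 0.253
```

Emit:
play_rows(
  deltas=[
    [[0, 0, 0], 0],
    [[0, 0, 0], 0],
    [[0, 0, 0], 0],
    [[0, 0, 0], 0],
    [[0, 0, 0], 0],
  ],
  grip=1,
)

```text
time: 27.45
tool_pos: [0.4835, 0.2565, 0.075]
tool_rot: [0.0, 1.0, 0.006, -0.0]
contact_force: [-0.1, -0.2, 0.1]
gripper_width: 1.0
```

Emit:
play_rows(
  deltas=[
    [[0, 0, 0.01], 0],
    [[0, 0, 0.04], 0],
    [[0, 0, 0.09], 0],
    [[0, 0, 0.14], 0],
    [[0, 0, 0.18], 0],
  ],
)

```text
time: 28.08
tool_pos: [0.4839, 0.2567, 0.2586]
tool_rot: [-0.001, 1.0, 0.006, 0.001]
contact_force: [1.0, 0.4, 0.2]
gripper_width: 0.999
```

Emit:
play_rows(
  deltas=[
    [[-0.02, -0.04, 0], 0],
    [[-0.04, -0.09, 0], 0],
    [[-0.05, -0.12, 0], 0],
    [[-0.05, -0.12, 0], 0],
  ],
)

```text
time: 28.58
tool_pos: [0.4334, 0.1353, 0.2561]
tool_rot: [-0.0, 1.0, 0.005, 0.001]
contact_force: [0.8, 0.8, 0.6]
gripper_width: 1.002
```

```bash
python3 - <<'E'
from foot import *
s=status.state();print(s["time"],s["tool_pos"],s["contact_force"],s["gripper_width"])
P=camera_params("wrist");p,d=grab_frame("wrist"); cv2.imwrite("pics/w9.png",p);np.save("w9.npy",d)
X=wcloud(P,d);hsv=cv2.cvtColor(p,cv2.COLOR_BGR2HSV);m=cv2.inRange(hsv,(3,150,30),(14,255,255))>0
S=X[m];S=S[(S[:,1]>.2)&(S[:,1]<.3)&(S[:,2]>.05)&(S[:,2]<.13)];print("handle",len(S),np.percentile(S,[2,50,98],axis=0).round(4))
t=S[S[:,2]>.119];print("top",len(t),t.mean(0).round(4))
for nm,c in(("b",(.534,.068)),("a",(.5097,.0006))):
    q=X.reshape(-1,3);q=q[np.hypot(q[:,0]-c[0],q[:,1]-c[1])<.016];q=q[q[:,2]<.068];
    A=np.c_[q[:,:2],np.ones(len(q))];print(nm,len(q),np.median(q[:,2]).round(4),np.linalg.lstsq(A,q[:,2],rcond=None)[0].round(3))
p2,d2=grab_frame("scene");cv2.imwrite("pics/scene9.png",p2)
p2,d2=grab_frame("top");cv2.imwrite("pics/top9.png",p2);P=camera_params("top")
for n in("a",(282,262)),("b",(248,248)):
    u,v=n[1];print(n[0],unproj(P,u,v,np.median(d2[v-2:v+3,u-2:u+3])).round(4))
E
```

```text
28.575 [0.43335946 0.13532953 0.25609987] [0.81873946 0.79583272 0.55841416] 1.0017959322339929
handle 972 [[0.4721 0.2457 0.0693]
 [0.4831 0.2489 0.1211]
 [0.493  0.2666 0.1237]]
top 527 [0.4822 0.2561 0.1224]
b 615 0.0349 [0.    0.002 0.035]
a 577 0.0519 [-0.002  0.002  0.053]
a [5.095e-01 4.000e-04 5.160e-02]
b [0.5355 0.0699 0.0348]
```

View pics/w9.png

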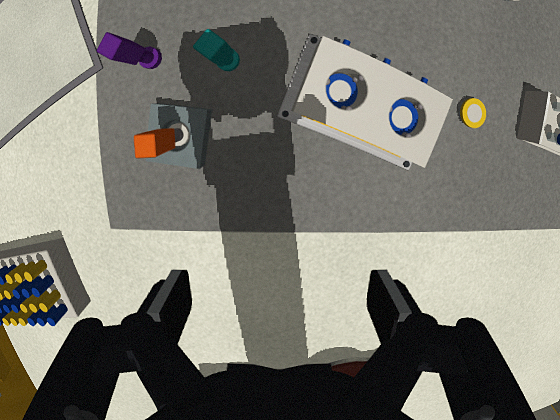

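View pics/scene9.png

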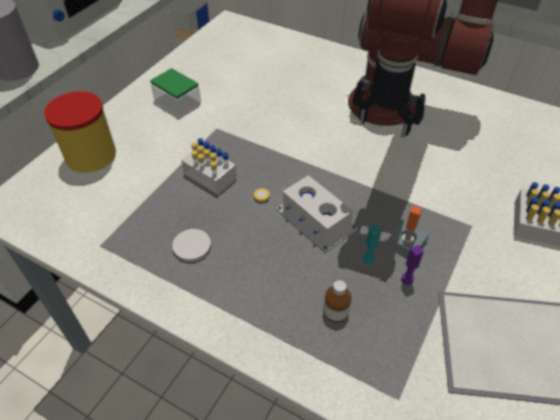

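The pusher stands upright in the holder with its top at (0.482,0.256,0.122). Both caps sit deep and level, and the bystanders are where they were. Handing in.

```bash
python3 -c "
from plant import ticket
print(ticket.job_done())"
```

```text
the job is handed in; nothing more can be done
None
```

I pressed both blue caps home with the orange pusher, stood it back in its holder and let go. I then handed the job in at about 28.7 s.

- **Cap b:** The strong balls gave at about 8 N. I stopped at a reading of 17.5 N. Its top rests level 35 mm below the well's mouth.
- **Cap a:** The strong balls gave at about 11 N. I stopped at a reading of 16.7 N. Its top rests level 18 mm below the mouth. In both wells the final force rise began about 14 mm below where the strong balls were first felt.
- **Pusher:** The handle is about 1–2 mm from the holder's centre. Its top stands 122 mm above the bench (about 93 mm for the handle's middle), upright and released with the fingers clear.
- **Bystanders:** The rack, bottle and dish look unmoved in the final pictures. I compared them by eye and did not measure their positions again.

Views disagreed by about 1–2 mm on where the caps stood, within the stated calibration. For each cap I lined the pusher's foot up with the cap in the same wrist picture. The pad travel cannot be read directly, so "home" rests on the forces felt and the resting depths. No check failed.

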